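# Close and tuck the flap of a bread roll pan

### The arm

A 6-joint arm with a two-finger parallel gripper is mounted at the origin on the work surface. World frame = base frame: x ahead of the robot, y to its left, z up, the work surface at z = 0. Lengths are in m, angles in rad, forces in N, time in s.
With the tool pointing down it reaches from about 0.35 to 0.975 m from the base axis. Payload 4.9 kg.
Tool frame: the origin (TCP) lies midway between the tips of the shut fingers; the grasp point (between the pads) lies 19 mm behind it; z points along the fingers, y is the line along which they close (so a half turn about z gives the same grasp; the last joint's range is limited). The gripper opens to 85 mm and grips with 20 to 120 N. Pads are 22 mm wide; open, the fingers measure 114 mm over their backs; the gripper's body (76 mm by 85 mm) begins 54 mm behind the grasp point. The pads swing forward as they close: fully open they stand 13 mm farther back than shut.
Start: joints at [1.229, 0.053, 1.613, -0, 1.476, -0.119], TCP at [0.138, 0.61, 0.231] pointing down, gripper open.
Joint ranges: [-3.01, 3.01], [-1.01, 2.22], [0.06, 2.58], [-1.02, 4.17], [0.09, 2.62], [-3.14, 3.14]. Speed limits (rad/s): [2.57, 2.57, 3.14, 3.14, 3.14, 3.14].

### API

Orientations are given as a unit quaternion [w, x, y, z].
In Python, from plant import * gives the robot as it stands.
- The arm moves only by the tool jog_arm, never from a script. Its argument "targets" is a list of rows, each a list of 3 entries, a list of its own where there are three numbers: the shift along the tool's x, y, z in units of 25 mm (1.0 is 25 mm), then the turn, a rotation vector about the tool's x, y, z in units of 8 degrees (1.0 is 8 degrees), then the opening in per cent of the stroke, from 0 (shut) to 100 (fully open). A call has 1 to 8 rows; each row is the pose to reach, as a shift and turn from the pose commanded when the call began, along the tool's axes at that moment; what a row does not reach only later rows make up. A row lasts 1/8 s, in which the tool goes at most 62.5 mm and 10.7 degrees, less where a joint would pass 70% of its speed; a pose out of reach is approached as far as the arm can. A call with a gripper value outside its range is refused whole. The fingers move at their own pace and stop on an object; the grip force is fixed at half the most. Time passes only in rows, so rows that repeat a pose let the fingers close. It gives the time, the measured TCP pose, the force, the opening and the grip force at its end, in the units of the state.
- state(): the state, without advancing time (a new reading comes with each control period).
- grab_frame(name): name is "side" or "top" or "wrist"; returns (picture, depth): 384x512x3 uint8, red, green, blue; 384x512 float32, m along the optical axis (not along the pixel's ray), 0 where there is no reading.
- camera_params(name): a dict with "fovy" (degrees; the focal length in pixels is half the picture's height over the tangent of half this angle, whatever the lens; pixels are square), "cx", "cy" (the principal point, pixels), "dist" ([k1, k2, p1, p2, k3] as OpenCV has them; the pictures are not rectified), "rvec" (rotation vector, rad) and "tvec" (3), from world to camera coordinates, as OpenCV has them; the wrist camera has in their place "hand_eye" (4x4, takes a point from camera to tool coordinates, whose origin is the TCP and whose axes are the flange's). Camera axes: x right, y down, z forward; pixel columns grow to the right and rows downward; lengths in m; the calibration is good to about 2 mm. A picture is of the moment at which its call begins: read the wrist's pose just before it. camera_params takes no time and is no camera call.
- job_done(): hands the job in; it is judged then, once.
The state is a dict: "time": time; "joint_pos": joint angles; "joint_vel": joint speeds; "joint_efforts": joint torques, N m; "tool_pos": TCP position; "tool_rot": TCP orientation; "contact_force": force on the tool from outside, world axes, zero at the start; "ft_torque": the same for the moment, N m; "gripper_width": opening from 0.0 (shut) to 1.0 (fully open); "grasp_force": force on a finger pad.
Only numpy, scipy, OpenCV 4.12 (cv2) and the standard library are available. Lean on these libraries where they do the work, as an engineer would, in place of code of your own. Each camera call takes 0.05 s, during which the arm holds its last target. There are 200 camera calls.

### The job

Close the serving pan of bread rolls: with a fingertip, push its raised metal flap over until it lies flat on the pan, then, keeping it pressed down gently, push it forward on its sliding hinge so that its free edge is tucked well beneath the retaining lip and stays shut when you let go. Nothing needs gripping or lifting; leave the plates, cup, fuel can and spoon where they are.

Things in the scene. Friction and masses are not known exactly. Their poses are not given: they have to be found in the camera images.
- pan: Aluminium serving pan in a wire rack, fixed to the table: 320 mm long (its x axis), 176 mm wide (190 mm over the flanges), rim 100 mm above the table. Origin on the table below the hinge line's rearmost position; x points level from the hinge to the retaining lip, roughly away from the robot, z up. The part from x = -152 mm to -2 mm is closed by a fixed flat cover, top at 100 mm; the part ahead of it is open, with rolls inside, and is what the flap closes.
- hinge_line (a point): Middle of the flap's hinge line (along the pan's y), 101 mm above the table; a steel rod of 8 mm diameter. It rides on the sliding hinge along the pan's x.
- carrier (a joint): Slide of the whole flap with its hinge along the pan's x: 0 m = right back, grows towards the lip to its stop at 0.018. Friction of about 4 N holds it where it is left. With the flap down, the free edge reaches the lip's inner edge at 0.006 and is tucked 12 mm beneath it at 0.018.
- flap (a joint): Angle of the flap: 0 rad = flat on the pan (its stop), about 1.57 upright, up to 2.0 leaning back over the fixed cover. A light spring raises it again to about 0.7 to 1.0 rad if it is let go untucked (about 0.5 N at the free edge holds it down; under 1 N folds it). Tucked, it rises only to about 0.035, held by the lip; shut on top of the lip it would read about 0.08.
- flap_edge (a point): Middle of the flap's free edge, half-way through its thickness. The flap is a flat steel plate 3 mm thick, 166 mm wide, 150 mm from hinge line to free edge; its underside passes through the hinge line, so when flat its top is 104 mm above the table. The point's z axis points out of the face that is on top when shut (towards the robot while upright), its x from hinge to free edge.
- rib (a point): Centre of the finger rib, a straight bar on the flap's upper face parallel to the hinge, 95 mm from the hinge line: 90 mm long, 6 mm thick, standing 10 mm above the face (the face is 6.5 mm below this point along its z). Push its hinge-side face with a fingertip to slide the flap forward.
- lip (a point): Middle of the inner (hinge-side) lower edge of the fixed retaining lip at the pan's end: a level steel strip 110 mm wide, 4 mm thick, underside 109 mm above the table (5 mm above the flat flap's top), starting at the pan's x = 156 mm and closed off at x = 175 mm. Axes as the pan's.
- plates_mid (a point): Loose stack of party plates, 170 mm across, 44 mm high; point at its centre, 22 mm up. Leave alone.
- cup_mid (a point): Loose clear plastic cup, 84 mm across the rim, 110 mm high; point at its centre, 55 mm up. Leave alone.
- fuel_mid (a point): Loose squat fuel can, 86 mm across, 60 mm high; point at its centre, 30 mm up. Leave alone.
- spoon_mid (a point): Loose steel serving spoon lying flat, 240 mm long; point near the middle of its length, 10 mm up. Leave alone.

How it is judged:
By the outcome, as a careful person would: the job done as asked, in the order asked, and still so for the second after the job is handed in, with the robot touching nothing.
It also fails if it takes over 42 s, if anything falls off the work surface, if the arm or the gripper's body presses on something with over 40 N, if the wrist force passes 120 N, or if a joint passes its speed limit or range.

## Working session

There is one attempt and no reset: what is moved stays moved. The work goes in short steps, Python scripts to look and compute and a tool call to move; the robot and the scene stay as the last step left them, time stands still between calls to the robot, and variables do not carry over. Pictures are saved under pics/ and viewed, at most 10 in all, crops included, and the job is handed in when it is done.

Besides the shell and the picture viewer there is one more tool, called as a command line: name --argument value ..., lists and objects as JSON in quotes. jog_arm: Moves the arm, as the interface text tells. Its arguments: {"type":"object","properties":{"targets":{"type":"array"}},"required":["targets"]}

```bash
mkdir -p pics; cat > h.py <<'E'
from plant import *
import numpy as np, cv2
from scipy.spatial.transform import Rotation as R
def K(p):
    f=192/np.tan(np.radians(p["fovy"])/2); return np.array([[f,0,p["cx"]],[0,f,p["cy"]],[0,0,1.]])
def to_world(name,uv,d):
    p=camera_params(name); uv=np.array(uv,float).reshape(-1,1,2)
    n=cv2.undistortPoints(uv,K(p),np.array(p["dist"])).reshape(-1,2)
    d=np.asarray(d,float).reshape(-1,1); c=np.hstack([n*d,d])
    return (c-np.array(p["tvec"]).ravel())@cv2.Rodrigues(np.array(p["rvec"],float))[0]
def proj(name,X):
    p=camera_params(name)
    return cv2.projectPoints(np.array(X,float).reshape(-1,1,3),np.array(p["rvec"],float),np.array(p["tvec"],float),K(p),np.array(p["dist"]))[0].reshape(-1,2)
def save(name,fn):
    a,d=grab_frame(name); cv2.imwrite(f"pics/{fn}.png",a[:,:,::-1]); np.save(f"{fn}.npy",d); return a,d
E
python3 - <<'E'
from h import *
for n in("side","top"):
    save(n,n+"0"); print(camera_params(n))
s=state();print(s)
E
```

```text
{'fovy': 56.15030267991567, 'cx': 257.44747520154664, 'cy': 190.30798835218172, 'dist': array([-0.03633121,  0.        ,  0.        ,  0.        ,  0.        ]), 'rvec': array([ 0.89918908, -2.47406166,  1.08499035]), 'tvec': array([0.46386363, 0.28950947, 0.65374944])}
{'fovy': 49.62487974551399, 'cx': 253.36974524933905, 'cy': 192.00570465263877, 'dist': array([-0.1227696,  0.       ,  0.       ,  0.       ,  0.       ]), 'rvec': array([ 2.15015346, -2.15087121,  0.2117129 ]), 'tvec': array([0.03788515, 0.60779782, 0.84324259])}
{'time': 0.1, 'joint_pos': array([ 1.22899057e+00,  5.33013813e-02,  1.61414828e+00,  1.91165616e-05,
        1.47597490e+00, -1.19004476e-01]), 'joint_vel': array([ 0.00021995, -0.003107  , -0.00148837,  0.00124298, -0.00212873,
        0.00086967]), 'joint_efforts': array([ 2.84888010e-04, -3.94904709e+01, -3.71361852e+01, -1.52170710e-04,
        3.97499578e-03,  1.66253204e-05]), 'tool_pos': array([0.13791224, 0.60902806, 0.23018443]), 'tool_rot': array([-2.18441172e-04,  1.11171230e-01,  9.93800845e-01, -8.89575636e-04]), 'contact_force': array([ 0.5632886 ,  0.353223  , -0.30694778]), 'ft_torque': array([-0.0206533 ,  0.00605225, -0.01505105]), 'grasp_force': 0.0, 'gripper_width': 0.9980478025646998}
```

View pics/side0.png

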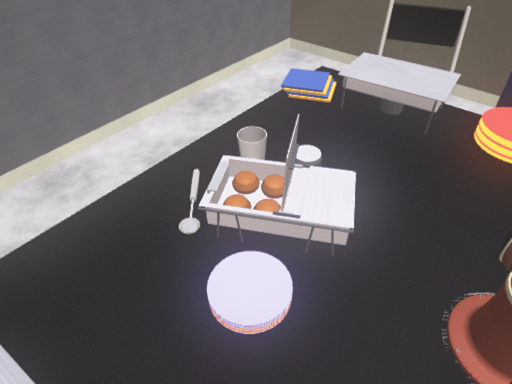

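View pics/top0.png

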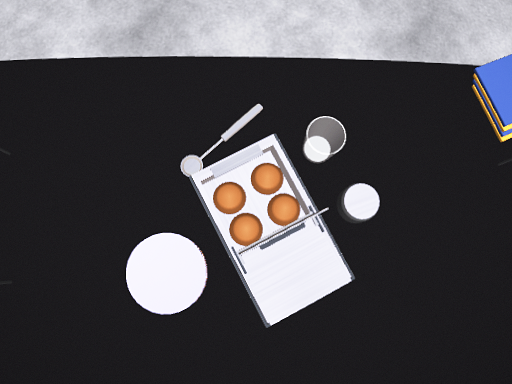

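Side view: pan around (280,195), flap upright at about (292,165), lip at the left end (218,177). Top view: pan with rear corners (268,326) and (354,278), lip at (238,160), flap edge (240,252)–(328,208), rib dark at (283,236). Enlarging this.

```bash
python3 - <<'E'
from h import *
a=cv2.imread("pics/top0.png")[125:335,170:370]
b=cv2.imread("pics/side0.png")[110:260,190:370]
cv2.imwrite("pics/topc.png",cv2.resize(a[:,:],None,fx=2.85,fy=2.85,interpolation=cv2.INTER_CUBIC))
d=np.load("top0.npy")
for uv in [(268,326),(354,278),(270,322),(348,278),(300,285),(238,160),(222,170),(255,152),(275,135),(190,178),(240,252),(328,208),(283,236),(262,248),(303,226),(361,202),(166,274),(326,120),(325,137),(318,150),(240,125),(192,166)]:
    dd=d[uv[1]-1:uv[1]+2,uv[0]-1:uv[0]+2]; m=np.median(dd); print(uv,m.round(3),to_world("top",uv,m).round(4))
E
```

```text
(268, 326) 0.802 [[0.3342 0.0114 0.0966]]
(354, 278) 0.824 [[ 0.4255 -0.1627  0.095 ]]
(270, 322) 0.801 [[0.3423 0.0076 0.0994]]
(348, 278) 0.818 [[ 0.4259 -0.1489  0.101 ]]
(300, 285) 0.813 [[ 0.4135 -0.0521  0.1009]]
(238, 160) 0.838 [[0.6628 0.0706 0.1127]]
(222, 170) 0.832 [[0.6417 0.1026 0.1142]]
(255, 152) 0.842 [[0.6796 0.0362 0.1129]]
(275, 135) 0.867 [[ 0.7212 -0.0065  0.0956]]
(190, 178) 0.846 [[0.6288 0.1687 0.0959]]
(240, 252) 0.747 [[0.4774 0.0662 0.1746]]
(328, 208) 0.939 [[ 0.579  -0.1332  0.0033]]
(283, 236) 0.729 [[ 0.5046 -0.0094  0.1992]]
(262, 248) 0.725 [[0.4838 0.0278 0.1986]]
(303, 226) 0.734 [[ 0.5223 -0.0453  0.1984]]
(361, 202) 0.885 [[ 0.5847 -0.1934  0.0604]]
(166, 274) 0.869 [[0.4335 0.2227 0.0383]]
(326, 120) 0.876 [[ 0.7556 -0.1157  0.0957]]
(325, 137) 0.954 [[ 0.7427 -0.1294  0.0151]]
(318, 150) 0.96 [[ 0.7146 -0.1142  0.0037]]
(240, 125) 0.949 [[0.7686 0.0669 0.0181]]
(192, 166) 0.944 [[0.6752 0.1761 0.0036]]
```

View pics/topc.png

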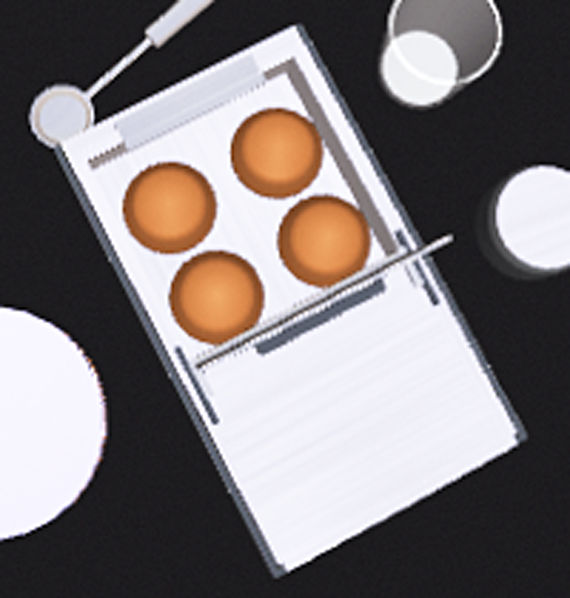

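Top crop: pan axis runs up-left, lip strip between crop (118,130) and (262,65), rib between (258,350) and (383,285). I'll fit lip, flap and rib from the depth clouds.

```bash
python3 - <<'E'
from h import *
v,u=np.mgrid[0:384,0:512]; uv=np.stack([u.ravel(),v.ravel()],1)
C={}
for n in("top","side"):
    d=np.load(n+"0.npy").ravel(); P=to_world(n,uv,d); C[n]=P[d>0]
P=C["top"]
inb=lambda P,lo,hi:P[np.all((P>lo)&(P<hi),1)]
pan=inb(P,[.3,-.2,.09],[.76,.2,.108]); r=cv2.minAreaRect(pan[:,:2].astype(np.float32)); print("pan rect",r)
yaw=np.radians(28); 
L=inb(P,[.6,-.05,.1085],[.76,.18,.118]); print("lip",cv2.minAreaRect(L[:,:2].astype(np.float32)),np.median(L[:,2]))
o=np.array([.5203,-.0011])
def pf(P):
    q=P[:,:2]-o; c,s=np.cos(yaw),np.sin(yaw); return np.c_[q[:,0]*c+q[:,1]*s,-q[:,0]*s+q[:,1]*c,P[:,2]]
for n in C:
    Q=pf(C[n]); F=inb(Q,[-.06,-.1,.13],[.06,.1,.27]); print(n,len(F),np.percentile(F,[1,50,99],axis=0).round(4).tolist())
    for lo in np.arange(.13,.27,.01):
        f=F[(F[:,2]>lo)&(F[:,2]<lo+.01)]
        if len(f):print(round(lo,2),len(f),np.percentile(f[:,0],[5,50,95]).round(4),np.percentile(f[:,1],[2,98]).round(3))
Q=pf(L);print("lip pf",np.percentile(Q,[1,50,99],axis=0).round(4).tolist())
E
```

```text
pan rect ((0.5580129623413086, -0.052687764167785645), (0.3406595289707184, 0.33198532462120056), 27.771677017211914)
lip ((0.66122967004776, 0.07371893525123596), (0.02484842762351036, 0.11045616865158081), 27.897428512573242) 0.11256644341365145
top 570 [[-0.0204, -0.0795, 0.137], [-0.0121, 0.0008, 0.2], [-0.0051, 0.0806, 0.253]]
0.13 9 [-0.0057 -0.0053 -0.0048] [-0.066  0.07 ]
0.14 11 [-0.006  -0.0054 -0.005 ] [-0.063  0.076]
0.15 9 [-0.0064 -0.006  -0.0054] [-0.076  0.068]
0.16 11 [-0.0068 -0.0062 -0.0059] [-0.073  0.06 ]
0.17 11 [-0.0073 -0.0068 -0.0063] [-0.059  0.073]
0.18 11 [-0.0077 -0.007  -0.0066] [-0.066  0.075]
0.19 222 [-0.0203 -0.0161 -0.0084] [-0.043  0.043]
0.2 45 [-0.019  -0.0137 -0.0077] [-0.08   0.053]
0.21 13 [-0.0087 -0.0082 -0.0077] [-0.054  0.081]
0.22 13 [-0.0093 -0.0087 -0.0082] [-0.063  0.07 ]
0.23 15 [-0.0096 -0.0091 -0.0087] [-0.069  0.077]
0.24 56 [-0.0127 -0.0107 -0.0092] [-0.078  0.081]
0.25 144 [-0.0127 -0.0112 -0.0098] [-0.08   0.079]
side 487 [[-0.0185, -0.0783, 0.1317], [-0.0095, 0.028, 0.1991], [-0.0044, 0.0856, 0.2514]]
0.13 18 [-0.0063 -0.0059 -0.0037] [-0.007  0.085]
0.14 21 [-0.0068 -0.0064 -0.0035] [-0.006  0.085]
0.15 16 [-0.0071 -0.0068 -0.0052] [0.002 0.085]
0.16 17 [-0.0075 -0.007  -0.0048] [0.02  0.086]
0.17 20 [-0.0078 -0.0075 -0.0046] [-0.04   0.086]
0.18 13 [-0.0087 -0.008  -0.0063] [-0.075  0.085]
0.19 147 [-0.0184 -0.0131 -0.0083] [-0.05   0.085]
0.2 34 [-0.0095 -0.009  -0.0069] [-0.078  0.086]
0.21 31 [-0.0099 -0.0092 -0.0074] [-0.07   0.085]
0.22 34 [-0.0103 -0.0098 -0.007 ] [-0.07   0.085]
0.23 34 [-0.0107 -0.0101 -0.0085] [-0.073  0.085]
0.24 58 [-0.0111 -0.0103 -0.0081] [-0.068  0.084]
0.25 44 [-0.0108 -0.0094 -0.0081] [-0.079  0.082]
lip pf [[0.1475, -0.0539, 0.1097], [0.1596, 0.0006, 0.1126], [0.1717, 0.0542, 0.1157]]
```

```bash
cat >> h.py <<'E'
yaw=np.radians(27.9); O=np.array([.5168,-.003,0]); ex=np.array([np.cos(yaw),np.sin(yaw),0]); ey=np.array([-ex[1],ex[0],0]); ez=np.array([0,0,1.])
def W(x,y,z): return O+x*ex+y*ey+z*ez
def plan(pts,b=20):
    s=state(); q=s["tool_rot"]; R0=R.from_quat([q[1],q[2],q[3],q[0]]); p0=s["tool_pos"]
    d=p0-O; print("t",round(s["time"],2),"pan xyz",(d@ex).round(4),(d@ey).round(4),p0[2].round(4),"F pan",[(s["contact_force"]@e).round(2) for e in(ex,ey,ez)])
    b=np.radians(b); zt=np.sin(b)*ex-np.cos(b)*ez; xt=-np.cos(b)*ex-np.sin(b)*ez
    Rt=R.from_matrix(np.c_[xt,np.cross(zt,xt),zt]); rv=np.degrees((R0.inv()*Rt).as_rotvec())/8
    for p in pts: print(p,(R0.inv().apply(W(*p)-p0)/.025).round(2).tolist(),rv.round(2).tolist())
E
python3 - <<'E'
from h import *
print(W(0,0,0),W(-.07,0,0))
plan([(-.08,0,.33)])
E
```

```text
[ 0.5168 -0.003   0.    ] [ 0.45493641 -0.03575509  0.        ]
t 0.1 pan xyz -0.0485 0.7182 0.2302 F pan [np.float64(0.66), np.float64(0.05), np.float64(-0.31)]
(-0.08, 0, 0.33) [-17.76, -22.62, -3.96] [-0.9, -2.4, -5.03]
```

jog_arm --targets '[[[-2,-2.5,-4],[0,0,-1],0],[[-4,-5,-4],[-0.2,-0.5,-2],0],[[-6,-7.5,-4],[-0.4,-1,-3],0],[[-8,-10,-4],[-0.6,-1.5,-4],0],[[-10,-12.5,-4],[-0.9,-2.4,-5],0],[[-12,-15,-4],[-0.9,-2.4,-5],0],[[-14,-17.5,-4],[-0.9,-2.4,-5],0],[[-15.5,-20,-4],[-0.9,-2.4,-5],0]]'

```text
time: 1.1
tool_pos: [0.3409, 0.1839, 0.3289]
tool_rot: [0.17, -0.236, 0.956, 0.043]
contact_force: [1.7, 1.1, 0.4]
gripper_width: -0.0
grasp_force: 0.0
```

```bash
python3 - <<'E'
from h import *
plan([(-.08,0,.33)])
E
```

```text
t 1.1 pan xyz -0.068 0.2475 0.3289 F pan [np.float64(2.0), np.float64(0.16), np.float64(0.38)]
(-0.08, 0, 0.33) [0.41, -9.9, -0.21] [0.0, 0.02, -0.02]
```

jog_arm --targets '[[[0.4,-2.5,-0.2],[0,0,0],0],[[0.4,-5,-0.2],[0,0,0],0],[[0.4,-7,-0.2],[0,0,0],0],[[0.4,-8.5,-0.2],[0,0,0],0],[[0.4,-9,-0.2],[0,0,0],0],[[0.4,-9,-0.2],[0,0,0],0]]'

```text
time: 1.85
tool_pos: [0.4355, -0.0189, 0.3294]
tool_rot: [0.169, -0.235, 0.956, 0.043]
contact_force: [-0.6, 1.2, 1.4]
gripper_width: 0.002
grasp_force: 0.0
```

```bash
python3 - <<'E'
from h import *
plan([(-.08,0,.33),(-.08,0,.2),(-.045,0,.2)])
E
```

```text
t 1.85 pan xyz -0.0793 0.024 0.3294 F pan [np.float64(0.03), np.float64(1.38), np.float64(1.44)]
(-0.08, 0, 0.33) [0.01, -0.96, -0.03] [0.01, 0.0, -0.04]
(-0.08, 0, 0.2) [1.79, -0.98, 4.85] [0.01, 0.0, -0.04]
(-0.045, 0, 0.2) [0.48, -0.97, 5.33] [0.01, 0.0, -0.04]
```

jog_arm --targets '[[[0.5,-1,1.3],[0,0,0],0],[[1.2,-1,3.3],[0,0,0],0],[[1.8,-1,4.8],[0,0,0],0],[[1.8,-1,4.8],[0,0,0],0],[[1.1,-1,5.1],[0,0,0],0],[[0.5,-1,5.3],[0,0,0],0],[[0.5,-1,5.3],[0,0,0],0]]'

```text
time: 2.72
tool_pos: [0.4784, -0.0243, 0.2043]
tool_rot: [0.171, -0.237, 0.956, 0.042]
contact_force: [-0.4, -0.3, 0.4]
gripper_width: 0.005
grasp_force: 0.0
```

```bash
python3 - <<'E'
from h import *
plan([(-.02,0,.195),(0,0,.19)])
save("side","side1")
E
```

```text
t 2.73 pan xyz -0.0439 -0.0008 0.2043 F pan [np.float64(-0.47), np.float64(-0.06), np.float64(0.41)]
(-0.02, 0, 0.195) [-0.77, 0.03, 0.68] [-0.01, 0.03, -0.01]
(0, 0, 0.19) [-1.45, 0.04, 1.14] [-0.01, 0.03, -0.01]
```

View pics/side1.png

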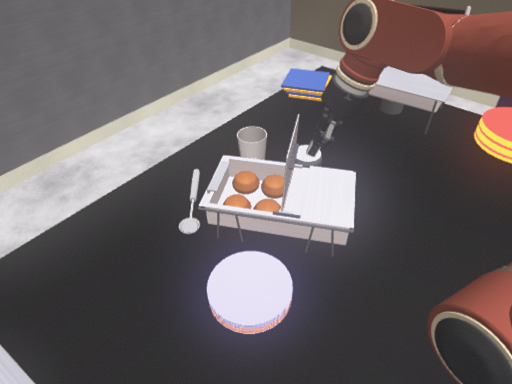

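The fingertip is at about (312,148), just behind the upright flap at (292,160), with the body clear. Start folding.

jog_arm --targets '[[[-0.5,0,0.4],[0,0,0],0],[[-0.9,0,0.8],[0,0,0],0],[[-1.3,0,1.1],[0,0,0],0],[[-1.6,0,1.5],[0,0,0],0],[[-1.6,0,1.5],[0,0,0],0]]'

```text
time: 3.4
tool_pos: [0.5215, -0.0012, 0.1786]
tool_rot: [0.168, -0.236, 0.956, 0.043]
contact_force: [-1.0, -1.2, -0.1]
gripper_width: -0.002
grasp_force: 0.0
```

```bash
python3 - <<'E'
from h import *
plan([(.024,0,.168),(.040,0,.157),(.0525,0,.141),(.06,0,.125),(.062,0,.112)],5)
save("side","side2")
v,u=np.mgrid[0:384,0:512]; d=np.load("side2.npy").ravel(); P=to_world("side",np.stack([u.ravel(),v.ravel()],1),d)
Q=np.c_[(P-O)@ex,(P-O)@ey,P[:,2]]
F=Q[(abs(Q[:,0]-.03)<.06)&(Q[:,1]>.05)&(Q[:,1]<.1)&(Q[:,2]>.125)&(Q[:,2]<.27)]
for lo in np.arange(.13,.26,.02):
    f=F[(F[:,2]>lo)&(F[:,2]<lo+.02)]
    if len(f):print(round(lo,2),len(f),np.median(f[:,0]).round(4))
E
```

```text
t 3.4 pan xyz 0.005 -0.0006 0.1786 F pan [np.float64(-1.49), np.float64(-0.57), np.float64(-0.08)]
(0.024, 0, 0.168) [-0.57, 0.03, 0.66] [0.02, 1.87, -0.03]
(0.04, 0, 0.157) [-1.02, 0.03, 1.29] [0.02, 1.87, -0.03]
(0.0525, 0, 0.141) [-1.27, 0.03, 2.06] [0.02, 1.87, -0.03]
(0.06, 0, 0.125) [-1.33, 0.02, 2.77] [0.02, 1.87, -0.03]
(0.062, 0, 0.112) [-1.23, 0.02, 3.28] [0.02, 1.87, -0.03]
0.13 51 0.0104
0.15 57 0.0157
0.17 63 0.0212
0.19 62 0.0264
0.21 67 0.032
0.23 77 0.0372
0.25 83 -0.0211
```

jog_arm --targets '[[[-0.3,0,0.3],[0,0.5,0],0],[[-0.6,0,0.7],[0,1,0],0],[[-0.8,0,1],[0,1.5,0],0],[[-1,0,1.3],[0,1.9,0],0],[[-1.15,0,1.7],[0,1.9,0],0],[[-1.3,0,2.1],[0,1.9,0],0],[[-1.3,0,2.1],[0,1.9,0],0]]'

```text
time: 4.32
tool_pos: [0.5639, 0.0209, 0.1403]
tool_rot: [0.04, -0.239, 0.97, 0.012]
contact_force: [-0.6, 0.4, 0.8]
gripper_width: 0.001
grasp_force: 0.1
```

```bash
python3 - <<'E'
from h import *
plan([(.06,0,.125),(.063,0,.112),(.063,0,.106),(.063,0,.102)],5)
save("side","side3")
b=cv2.imread("pics/side3.png")[90:260,170:370]
cv2.imwrite("pics/side3c.png",cv2.resize(b,None,fx=3,fy=3,interpolation=cv2.INTER_CUBIC))
E
```

```text
t 4.33 pan xyz 0.0528 -0.0009 0.1403 F pan [np.float64(-0.32), np.float64(0.58), np.float64(0.78)]
(0.06, 0, 0.125) [-0.24, 0.03, 0.63] [0.02, -0.02, -0.03]
(0.063, 0, 0.112) [-0.31, 0.03, 1.16] [0.02, -0.02, -0.03]
(0.063, 0, 0.106) [-0.29, 0.03, 1.4] [0.02, -0.02, -0.03]
(0.063, 0, 0.102) [-0.28, 0.03, 1.56] [0.02, -0.02, -0.03]
```

View pics/side3c.png

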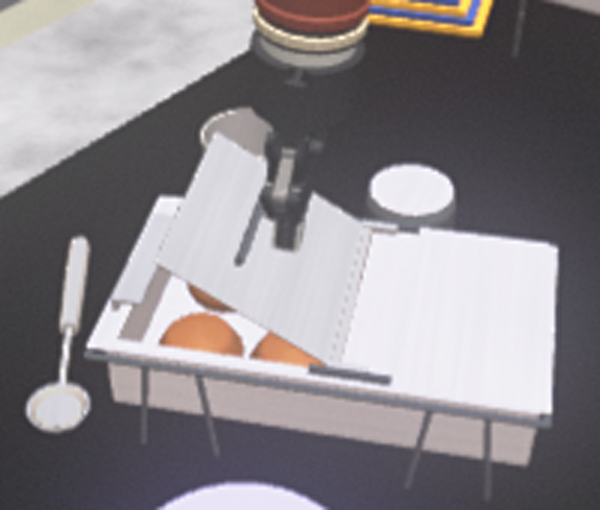

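The crop shows the flap half folded, with the fingertip (crop 287,245) on its face just on the hinge side of the rib (crop 250,235). Pressing on down.

jog_arm --targets '[[[-0.12,0,0.3],[0,0,0],0],[[-0.24,0,0.6],[0,0,0],0],[[-0.28,0,0.9],[0,0,0],0],[[-0.3,0,1.15],[0,0,0],0],[[-0.3,0,1.3],[0,0,0],0],[[-0.3,0,1.4],[0,0,0],0],[[-0.3,0,1.4],[0,0,0],0]]'

```text
time: 5.25
tool_pos: [0.5737, 0.0258, 0.1071]
tool_rot: [0.041, -0.239, 0.97, 0.011]
contact_force: [0.2, 1.0, 0.5]
gripper_width: 0.001
grasp_force: 0.5
```

```bash
cat > ang.py <<'E'
from h import *
def ang():
    a,d=grab_frame("side"); d=d.ravel()
    v,u=np.mgrid[0:384,0:512]; P=to_world("side",np.stack([u.ravel(),v.ravel()],1),d)
    Q=np.c_[(P-O)@ex,(P-O)@ey,P[:,2]][d>0]
    F=Q[(Q[:,0]>.02)&(Q[:,0]<.14)&(abs(Q[:,1]-.066)<.012)&(Q[:,2]>.09)&(Q[:,2]<.2)]
    c=np.polyfit(F[:,0],F[:,2],1); print("flap angle",np.arctan(c[0]).round(4),"z at hinge",c[1].round(4),len(F))
    return a
E
python3 - <<'E'
from ang import *
plan([(.07,0,.104),(.063,0,.102)],5); ang()
E
```

```text
t 5.25 pan xyz 0.0638 -0.0011 0.1071 F pan [np.float64(0.64), np.float64(0.81), np.float64(0.52)]
(0.07, 0, 0.104) [-0.24, 0.05, 0.15] [0.01, -0.02, -0.03]
(0.063, 0, 0.102) [0.05, 0.05, 0.2] [0.01, -0.02, -0.03]
flap angle -0.1714 z at hinge 0.1319 459
```

jog_arm --targets '[[[0,0,0.05],[0,0,0],0],[[0,0,0.1],[0,0,0],0],[[0,0,0.15],[0,0,0],0],[[0,0,0.15],[0,0,0],0],[[0,0,0.15],[0,0,0],0]]'

```text
time: 5.92
tool_pos: [0.574, 0.0259, 0.1043]
tool_rot: [0.041, -0.239, 0.97, 0.011]
contact_force: [-2.7, 0.7, 6.4]
gripper_width: 0.001
grasp_force: 3.2
```

```bash
python3 - <<'E'
from h import *
plan([(.07,0,.104)],5)
E
```

```text
t 5.92 pan xyz 0.0641 -0.0012 0.1043 F pan [np.float64(-2.01), np.float64(1.88), np.float64(6.41)]
(0.07, 0, 0.104) [-0.23, 0.05, 0.03] [0.01, -0.02, -0.03]
```

jog_arm --targets '[[[-0.15,0,0.0],[0,0,0],0],[[-0.3,0,0.01],[0,0,0],0],[[-0.45,0,0.03],[0,0,0],0],[[-0.6,0,0.04],[0,0,0],0],[[-0.7,0,0.05],[0,0,0],0],[[-0.8,0,0.06],[0,0,0],0],[[-0.8,0,0.06],[0,0,0],0]]'

```text
time: 6.8
tool_pos: [0.5915, 0.0348, 0.1043]
tool_rot: [0.04, -0.239, 0.97, 0.011]
contact_force: [-2.9, -1.6, 7.1]
gripper_width: 0.002
grasp_force: 3.2
```

```bash
python3 - <<'E'
from h import *
plan([(.10,0,.104)],5)
save("side","side4")
b=cv2.imread("pics/side4.png")[90:260,170:370]
cv2.imwrite("pics/side4c.png",cv2.resize(b,None,fx=3,fy=3,interpolation=cv2.INTER_CUBIC))
E
```

```text
t 6.8 pan xyz 0.0837 -0.0016 0.1043 F pan [np.float64(-3.3), np.float64(-0.11), np.float64(7.08)]
(0.1, 0, 0.104) [-0.65, 0.07, 0.07] [0.01, -0.03, -0.03]
```

View pics/side4c.png

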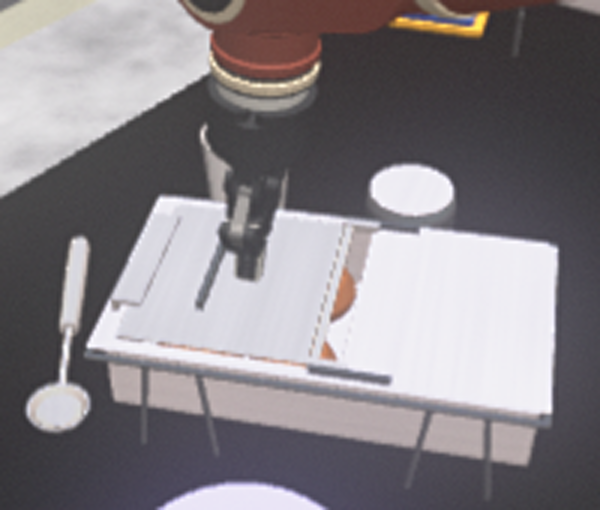

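The flap lies flat, its edge under the lip (crop 150,265), and the hinge has already slid forward (gap at crop 345,280); the fingertip (250,275) is still short of the rib (212,280). I'll push on to the rib to be sure of the stop.

jog_arm --targets '[[[-0.15,0,0.01],[0,0,0],0],[[-0.3,0,0.02],[0,0,0],0],[[-0.45,0,0.03],[0,0,0],0],[[-0.6,0,0.04],[0,0,0],0],[[-0.6,0,0.04],[0,0,0],0]]'

```text
time: 7.48
tool_pos: [0.6042, 0.0414, 0.1042]
tool_rot: [0.039, -0.239, 0.97, 0.011]
contact_force: [-6.1, -3.8, 7.5]
gripper_width: -0.002
grasp_force: 5.3
```

```bash
python3 - <<'E'
from h import *
plan([(.105,0,.104)],5)
E
```

```text
t 7.47 pan xyz 0.098 -0.0016 0.1042 F pan [np.float64(-7.23), np.float64(-0.52), np.float64(7.45)]
(0.105, 0, 0.104) [-0.28, 0.07, 0.03] [0.01, -0.04, -0.03]
```

jog_arm --targets '[[[-0.1,0,0.0],[0,0,0],0],[[-0.2,0,0.01],[0,0,0],0],[[-0.2,0,0.01],[0,0,0],0]]'

```text
time: 7.85
tool_pos: [0.6045, 0.0416, 0.1037]
tool_rot: [0.033, -0.239, 0.97, 0.01]
contact_force: [-20.8, -10.6, 16.4]
gripper_width: 0.001
grasp_force: 12.9
```

```bash
python3 - <<'E'
from h import *
plan([(.105,0,.104)],5)
E
```

```text
t 7.85 pan xyz 0.0984 -0.0016 0.1037 F pan [np.float64(-23.41), np.float64(0.35), np.float64(16.42)]
(0.105, 0, 0.104) [-0.26, 0.07, 0.01] [0.02, -0.13, -0.02]
```

Stop reached (23 N, no further travel). Relax, lift clear and check.

jog_arm --targets '[[[0.15,0,-0.05],[0,0,0],0],[[0.22,0,-0.2],[0,0,0],0],[[0.25,0,-0.6],[0,0,0],0],[[0.3,0,-2],[0,0,0],0],[[0.6,0,-4],[0,0,0],0],[[3,0,-6],[0,0,0],0],[[5,0,-7],[0,0,0],0],[[5,0,-7],[0,0,0],0]]'

```text
time: 8.85
tool_pos: [0.486, -0.0213, 0.2719]
tool_rot: [0.044, -0.238, 0.97, 0.01]
contact_force: [0.5, 0.4, 0.4]
gripper_width: 0.003
grasp_force: 0.0
```

```bash
python3 - <<'E'
from ang import *
plan([],5); a=ang(); cv2.imwrite("pics/end.png",cv2.resize(a[90:260,170:370,::-1],None,fx=3,fy=3,interpolation=cv2.INTER_CUBIC))
E
```

```text
t 8.85 pan xyz -0.0358 -0.0018 0.2719 F pan [np.float64(0.6), np.float64(0.15), np.float64(0.41)]
flap angle 0.0345 z at hinge 0.1029 406
```

View pics/end.png

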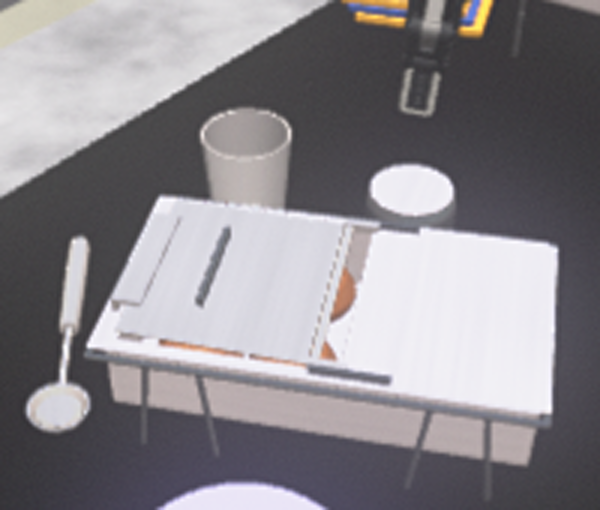

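The flap is shut under the lip (crop 150,265) at 0.0345 rad, which is the tucked value. The other objects are unmoved and the arm is clear.

```bash
python3 -c "
from plant import *
print(job_done())"
```

```text
the job is handed in; nothing more can be done
None
```

The pan is closed: the flap was pushed flat, slid forward to its stop and released; it stayed tucked under the lip at 0.0345 rad with nothing else seen to move, and I handed the job in at about 9 s.

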